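Tighten the doll lathe's chuck with its square key

ROBOT

A 7-joint arm with a two-finger parallel gripper is mounted at the origin on the work surface. World frame = base frame: x ahead of the robot, y to its left, z up, the work surface at z = 0. Lengths are in m, angles in rad, forces in N, time in s.
With the tool pointing down it reaches from about 0.4 to 0.875 m from the base axis. Payload 19.3 kg.
Tool frame: the origin (TCP) lies midway between the tips of the shut fingers; the grasp point (between the pads) lies 19 mm behind it; z points along the fingers, y is the line along which they close (so a half turn about z gives the same grasp; the last joint's range is limited). The gripper opens to 85 mm and grips with 20 to 120 N. Pads are 22 mm wide; open, the fingers measure 114 mm over their backs; the gripper's body (76 mm by 85 mm) begins 54 mm behind the grasp point. The pads swing forward as they close: fully open they stand 13 mm farther back than shut.
Start: joints at [-1.312, 0.521, -0.036, 1.599, 0.021, 1.021, -0.113], TCP at [0.202, 0.592, 0.231] pointing down, gripper open.
Joint ranges: [-2.91, 2.91], [-0.3, 2.13], [-1.5, 1.42], [0.17, 2.43], [-1.26, 4.41], [0.16, 1.93], [-2.52, 2.52]. Speed limits (rad/s): [1.89, 1.89, 2.39, 2.39, 3.01, 3.01, 3.01].

INTERFACE

Orientations are given as [roll, pitch, yaw] about the fixed x, y, z axes, in that order (R = Rz(yaw) Ry(pitch) Rx(roll)).
In Python, from workcell import * gives the robot as it stands.
- The arm moves only by the shell command python3 -m creep 'ROWS' [FORCE]. ROWS is JSON, a list that holds one entry, the list of rows, each a list of 7 numbers: the closure, from -1 (fully open) to 1 (shut), then the shift along the tool's x, y, z in m, then the turn, a rotation vector about the tool's x, y, z in degrees. A call has 1 to 10 rows; each row shifts and turns the commanded pose from where the row before left it, along the tool's axes as they then stand; what a row does not reach is not made up. A row lasts 1/10 s, in which the tool goes at most 50 mm and 8.59 degrees, less where a joint would pass 70% of its speed; a pose out of reach is approached as far as the arm can. A call is refused whole if a number of a shift passes 0.05 or a number of a turn 8.59, either way. A call with a gripper value outside its range is refused whole. The fingers move at their own pace and stop on an object; FORCE is the grip in N (left out, the last holds). Time passes only in rows, so rows that do not move let the fingers close. It gives the time, the measured TCP pose, the force, the opening and the grip force at its end, in the units of the state.
- observe(): the state, without advancing time (a new reading comes with each control period).
- grab_frame(name): name is "scene" or "top" or "wrist"; returns a dict with "image" (400x640x3 uint8, red, green, blue), "range_z" (400x640 float32, m along the optical axis (not along the pixel's ray), 0 where there is no reading), "fx", "fy", "cx", "cy" (pixels), "R" (3x3) and "t" (3): a world point X has camera coordinates R X + t; the wrist camera has in their place "T_tool_cam" (4x4, takes a point from camera to tool coordinates, whose origin is the TCP and whose axes are the flange's). Camera axes: x right, y down, z forward; pixel columns grow to the right and rows downward; lengths in m; the calibration is good to about 2 mm. A picture is of the moment at which its call begins: read the wrist's pose just before it.
- job_done(): hands the job in; it is judged then, once.
Trained networks look in a picture, given as the dict that the camera call returned (one of the last four; its "shot" number tells which), for a name from the list of things; names that differ only in an ending like _2 or _b are one class to them, and where a whole thing is asked for, a point or a joint stands for the part that bears it (a point fixed in the world has none). Each returns a list of dicts, best first, with "confidence" (0 to 1); they miss things now and then, are a little off and sometimes report something else, mostly with a low value. They report only what shows in the picture. A call takes as long as a camera call. They do not tell look-alikes from the thing itself.
- find_in(picture, thing): "extent" ([centre column, centre row, width, height] in pixels, round what is visible of it).
- outline_of(picture, thing): "region" (400x640 bool, what is visible of it) and "extent" ([centre column, centre row, width, height] in pixels, round what is visible of it).
- tip_of(picture, thing): "position" ([column, row] in pixels: a listed point, or the origin of a listed thing).
The state is a dict: "clock": time; "qpos": joint angles; "qd": joint speeds; "joint_efforts": joint torques, N m; "position": TCP position; "tool_rot": TCP orientation; "force": force on the tool from outside, world axes, zero at the start; "moment": the same for the moment, N m; "grip_width": finger opening in m; "finger_force": force on a finger pad.
Only numpy, scipy, OpenCV 4.12 (cv2) and the standard library are available. Lean on these libraries where they do the work, as an engineer would, in place of code of your own. Each camera call takes 0.05 s, during which the arm holds its last target. There are 200 camera calls.

TASK

Take the chuck key (the T-handled one with the longer bar) out of the wooden key block, feel its square end into the recessed square socket on top of the lathe chuck without forcing it, and turn it clockwise until the three jaws grip the linden doll bottom firmly, but no tighter, because linden crushes easily. Then draw the key out and stand it back in the hole of the block it came from, never leaving it in the chuck, and leave everything else on the bench where it is.

Things in the scene. Friction and masses are not known exactly. Their poses are not given: they have to be found in the camera images.
- key: The chuck key: bright steel, T-shaped, about 190 g, upright in a hole of the key block. Origin: centre of its lower end; z up the shank, x along the bar. From the end up: a square 11.0 mm wide, 16 mm long, sides along x and y, its lowest 2 mm tapered in by 1 mm; a round shank 15.5 mm thick up to 55 mm; then the T-bar. Any quarter turn of the square fits the socket.
- key_bar (a point): Centre of the chuck key's T-bar, 62 mm above the key's lower end: a bar 90 mm long (along the key's x), 16 mm thick with flat sides, 14 mm high, its top 69 mm above the lower end. Same axes as the key. This is where to hold it.
- socket (a point): Centre of the mouth of the square socket in the round steel pinion on top of the lathe chuck; z up, x and y along the square's sides. The hole is 12.2 mm square, 14 mm deep, flat-bottomed. Its mouth lies 4 mm below the top of the chuck in a pocket 22 mm across, 0.171 m above the bench. The pinion starts at any angle, turns with the key about z and stays where it is left.
- jaw0: One of the chuck's three steel jaws (22 mm long, 22 mm along the spindle, 14 mm wide), the upper one on the side away from the robot. Origin: middle of its inner face; x outward from the spindle. All three move together: 1 mm inward for each radian the pinion turns clockwise seen from above. They start 0.05 to 0.6 mm off the wood.
- blank: The doll bottom in the chuck: foot 43 mm in diameter between the jaws, mouth on the tailstock's cone, on which it can spin. Origin: centre of the foot's end; z along the spindle away from the chuck. Moment at the key: 0.1 to 0.15 N m while the jaws close freely, then climbing up to 1.2 N m per rad once they touch the wood. 0.25 N m just grips, 0.28 to 0.33 is firm, from 0.37 the wood is crushed.
- lathe: Bench lathe, bolted down, spindle locked, 0.125 m up: green headstock at +y (top 0.19 m), steel chuck 100 mm in diameter (top 0.175 m), green tailstock at -y. Origin: on the bench under the socket; y along the spindle, x level, away from the robot. The key has up to 0.2 rad of play in the socket, and key and grip give some 0.2 rad under load; friction keeps the jaws tight afterwards.
- key_block: The wooden key block, fixed to the bench, 60 mm (x) by 160 mm (y) by 50 mm high. Origin: centre of its underside.
- key_block_hole0 (a point): Centre of the mouth, on the block's top face 50 mm above the bench, of one of its two holes: 20 mm in diameter, 34 mm deep, flat bottom. A key standing in it has its lower end 16 mm above the bench. z up.
- key_block_hole1 (a point): The same for the other hole, 80 mm away along the block's y. One of the holes holds the chuck key and the other the hex key; which one changes.
- hex_key: A smaller T-shaped key standing in the other hole, not to be used: bar 56 mm long and 12 mm thick, shank 12 mm in diameter, same height as the chuck key. Origin: centre of its lower end; x along its bar.
- doll_bottom: Loose linden doll bottom, a cup 60 mm in diameter and 52 mm high. Origin: centre of its underside.
- lid: Turned beech lid with a small knob, 62 mm in diameter, 38 mm high. Origin: centre of its underside.
- paint_pot: Tin paint pot, 72 mm in diameter, 72 mm high. Origin: centre of its underside.
- peg_bowl: Orange glazed bowl of wooden pegs, 110 mm in diameter, 46 mm high. Origin: centre of its underside.
- skew_chisel: Turning chisel lying on the bench, 260 mm long, x along it towards the blade. Origin: on the bench under the middle of the tool.
- doll_top: Linden doll top, 55 mm in diameter, 66 mm high. Origin: centre of its underside.
Mind the look-alikes: they are no part of the job. Leave any red look-alike of the key alone.

How it is judged:
By the outcome, as a careful person would: the job done as asked, in the order asked, and still so for the second after the job is handed in, with the robot touching nothing.
It also fails if it takes over 72 s, if anything falls off the work surface, if the arm or the gripper's body presses on something with over 40 N, if the wrist force passes 120 N, or if a joint passes its speed limit or range.

## Working session

There is one attempt and no reset: what is moved stays moved. The work goes in short steps, Python scripts to look and compute and a shell command to move; the robot and the scene stay as the last step left them, time stands still between calls to the robot, and variables do not carry over. Pictures are saved under pics/ and viewed, at most 13 in all, crops included, and the job is handed in when it is done.

```bash
ls; mkdir -p pics
cat > h.py <<'E'
from workcell import *
import numpy as np, cv2
from scipy.spatial.transform import Rotation as Ro
def cam(f,st=None):
    if "T_tool_cam" in f:
        T=np.eye(4);T[:3,:3]=Ro.from_euler('xyz',st["tool_rot"]).as_matrix();T[:3,3]=st["position"]
        W=T@np.array(f["T_tool_cam"]);return W[:3,:3],W[:3,3]
    R=np.array(f["R"]);return R.T,-R.T@np.array(f["t"])
def at_z(f,px,z,st=None):
    R,c=cam(f,st);d=R@np.array([(px[0]-f["cx"])/f["fx"],(px[1]-f["cy"])/f["fy"],1]);return c+d*(z-c[2])/d[2]
def cloud(f,st=None):
    R,c=cam(f,st);v,u=np.mgrid[:400,:640];z=f["range_z"]
    return np.stack([(u-f["cx"])/f["fx"]*z,(v-f["cy"])/f["fy"]*z,z],-1)@R.T+c
def save(f,n,crop=None,s=1):
    im=f["image"][...,::-1]
    if crop: im=im[crop[1]:crop[3],crop[0]:crop[2]]
    cv2.imwrite("pics/"+n,cv2.resize(im,None,fx=s,fy=s,interpolation=cv2.INTER_CUBIC))
E
python3 - <<'E'
from h import *
s=observe();print({k:np.round(v,3) for k,v in s.items()})
for n in("scene","top"):
    f=grab_frame(n);save(f,n+".png");P=cloud(f);print(n,cam(f)[1],f["fx"])
    for t in("key_bar","socket","key","hex_key","key_block_hole0","key_block_hole1","lathe","blank","jaw0"):
        r=tip_of(f,t)[:2]
        for q in r:
            p=q["position"];print(t,round(q["confidence"],2),np.round(p,1),P[int(p[1]),int(p[0])].round(3))
E
```

```text
pics
{'clock': np.float64(0.0), 'qpos': array([-1.312,  0.522, -0.036,  1.6  ,  0.021,  1.021, -0.113]), 'qd': array([ 0.001,  0.001,  0.001, -0.001,  0.002,  0.002, -0.002]), 'joint_efforts': array([-1.0000e-03, -9.2711e+01,  1.9800e+00, -3.6993e+01,  1.8000e-02,
        8.0000e-03,  0.0000e+00]), 'position': array([0.202, 0.591, 0.231]), 'tool_rot': array([-3.14 ,  0.   ,  2.813]), 'force': array([-0.347, -0.521,  0.11 ]), 'moment': array([-0.053, -0.016,  0.04 ]), 'finger_force': np.float64(0.0), 'grip_width': np.float64(0.085)}
scene [1.69550278 0.23255377 0.97300839] 515.9078965745014
key_bar 0.74 [206.4 186.8] [ 0.378 -0.443  0.063]
key_bar 0.59 [256.4 173.9] [ 0.266 -0.308  0.067]
socket 0.56 [329.7 222. ] [0.61  0.018 0.161]
socket 0.42 [240.9 197. ] [ 0.403 -0.316  0.055]
key 0.68 [210.5 201.7] [ 0.374 -0.437  0.002]
key 0.47 [241.8 207.1] [ 0.42  -0.309  0.029]
hex_key 0.65 [266.3 210.1] [ 0.419 -0.225  0.031]
key_block_hole0 0.87 [263.2 200.1] [ 0.386 -0.245  0.045]
key_block_hole0 0.69 [241.1 196.5] [ 0.402 -0.313  0.059]
key_block_hole1 0.87 [263.2 200.1] [ 0.386 -0.245 
[... 317 characters left out ...]
ey_bar 0.81 [435.2 223.9] [ 0.397 -0.309  0.084]
socket 0.65 [298.5 131.6] [0.616 0.019 0.158]
key 0.82 [433.9 226.1] [ 0.39  -0.308  0.061]
key 0.8 [481.5 232. ] [ 0.373 -0.425  0.069]
hex_key 0.66 [399.5 227.9] [ 0.39  -0.225  0.052]
hex_key 0.42 [178.5 238.1] [0.375 0.323 0.071]
key_block_hole0 0.9 [403.2 228.8] [ 0.387 -0.23   0.082]
key_block_hole0 0.77 [432.9 222.5] [ 0.402 -0.316  0.015]
key_block_hole1 0.9 [403.2 228.8] [ 0.387 -0.23   0.082]
key_block_hole1 0.77 [432.9 222.5] [ 0.402 -0.316  0.015]
lathe 0.71 [302.  143.8] [0.586 0.01  0.165]
blank 0.91 [311.6 131.1] [ 0.616 -0.011  0.157]
blank 0.36 [340.3 233.4] [ 0.38  -0.078  0.003]
jaw0 0.61 [315.9 123.7] [ 0.638 -0.021  0.144]
```

View pics/scene.png

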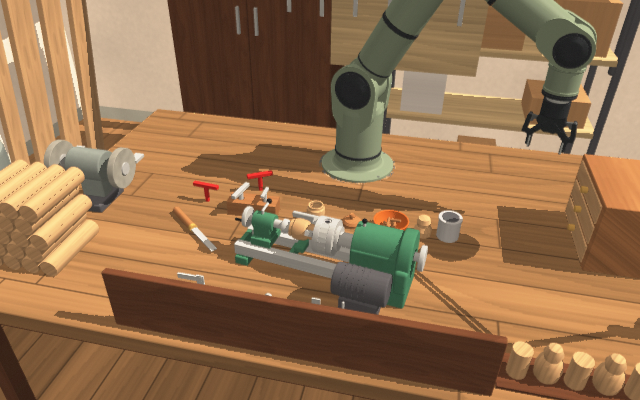

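View pics/top.png

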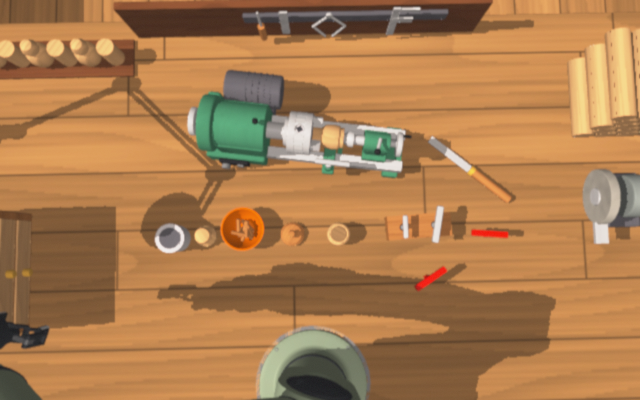

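Top view: the chuck key (long bright bar) is at about (438,224) and the hex key at (405,228). The red look-alikes are at (490,233) and (432,278). The chuck is around (298,131), with the socket on top. The block is the tan wood under the two steel keys.

Run:
```python
from h import *
s=observe()
f=grab_frame("top");P=cloud(f)
for m in outline_of(f,"key"):
    g=m["region"]; print("key",round(m["confidence"],2),np.round(m["extent"]),f["image"][g].mean(0).round(),np.median(P[g],0).round(3))
im=f["image"].astype(int);sub=np.zeros((400,640),bool);sub[200:250,424:450]=1
g=sub&(im.min(2)>150)&(im.max(2)-im.min(2)<40)
v,u=np.nonzero(g);print(len(u))
W=np.array([at_z(f,(a,b),0.085)[:2] for a,b in zip(u,v)])
r=cv2.minAreaRect(W.astype(np.float32)*1000);print(r,W.mean(0)); w,V=np.linalg.eigh(np.cov(W.T));print(np.degrees(np.arctan2(V[1,1],V[0,1])))
save(f,"topz.png",(265,95,465,245),4)
print(at_z(f,(298.5,131.6),.171))
```

```text
key 0.74 [432. 278.  37.  26.] [221.  44.  29.] [ 0.263 -0.295  0.067]
key 0.62 [437. 226.  14.  42.] [218. 206. 198.] [ 0.392 -0.314  0.083]
key 0.53 [488. 233.  36.   8.] [239.  43.  25.] [ 0.368 -0.439  0.068]
237
((395.51300048828125, -313.2063293457031), (18.66604232788086, 87.54188537597656), 79.4202651977539) [ 0.39432536 -0.31414884]
169.01179914075036
[0.61209802 0.01726625 0.171     ]
```

```bash
python3 -m creep '[[[-1,0.05,0,-0.03,0,0,0],[-1,0.05,0,-0.03,0,0,0],[-1,0.05,0,0,0,0,0],[-1,0.05,0,0,0,0,0]]]'; python3 -c "
from h import *
s=observe();print(s['qpos'],s['position'],s['tool_rot'])"
```

```text
clock: 1.5
position: [0.0245, 0.6521, 0.2838]
tool_rot: [3.14, -0.001, 2.812]
force: [0.4, 1.2, 0.3]
grip_width: 0.0852
finger_force: 0.0
[-1.58362554  0.52133059 -0.06286184  1.45829207  0.03424175  1.16141565
 -0.41054033] [0.02445962 0.65211777 0.28377787] [ 3.14005138e+00 -5.16554491e-04  2.81199411e+00]
```

View pics/topz.png

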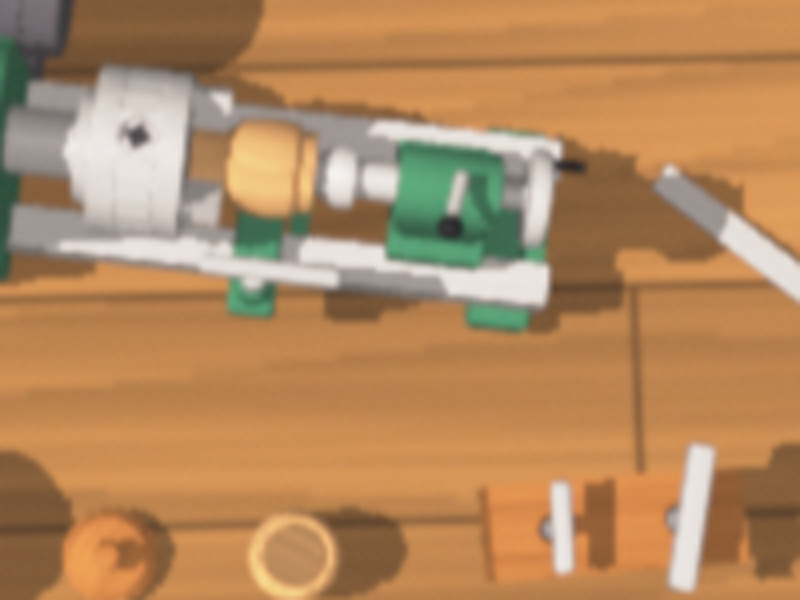

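The zoom confirms the chuck key is the longer bar, with its yaw at about 169° and its centre near (0.395,-0.313). The socket is the dark diamond at about (298.5,128). My first probe move went the wrong way round, so I'm swinging over the front now.

```bash
python3 -m creep '[[[-1,-0.045,-0.02,0,0,0,0],[-1,-0.045,-0.02,0,0,0,0],[-1,-0.045,-0.02,0,0,0,0],[-1,-0.045,-0.02,0,0,0,0],[-1,-0.045,-0.02,0,0,0,0],[-1,-0.045,-0.02,0,0,0,0],[-1,-0.045,-0.02,0,0,0,0],[-1,-0.045,-0.02,0,0,0,0],[-1,-0.045,-0.02,0,0,0,0],[-1,-0.045,-0.02,0,0,0,0]]]'; python3 -m creep '[[[-1,-0.02,-0.045,0,0,0,0],[-1,-0.02,-0.045,0,0,0,0],[-1,-0.02,-0.045,0,0,0,0],[-1,-0.02,-0.045,0,0,0,0],[-1,-0.02,-0.045,0,0,0,0],[-1,-0.02,-0.045,0,0,0,0],[-1,0,0,0,0,0,0]]]';python3 -c "
from h import *
s=observe();print(s['qpos'],s['position'],s['tool_rot'])"
```

```text
clock: 2.5
position: [0.3886, 0.3153, 0.2831]
tool_rot: [3.141, 0.0, 2.813]
force: [0.5, 1.2, 0.3]
grip_width: 0.0855
finger_force: 0.0
clock: 3.2
position: [0.4137, 0.0173, 0.2832]
tool_rot: [-3.141, 0.001, 2.806]
force: [-0.9, 2.1, -0.5]
grip_width: 0.0854
finger_force: 0.0
[-0.47092986  0.11307842  0.3142738   2.06182559 -0.04130358  0.97180617
  1.09960339] [0.41368708 0.01727675 0.28315976] [-3.14127493e+00  1.05077069e-03  2.80566500e+00]
```

```bash
python3 -m creep '[[[-1,-0.036,0.012,-0.016,0,0,0],[-1,-0.036,0.012,-0.016,0,0,0],[-1,-0.036,0.012,-0.016,0,0,0],[-1,0,0,0,0,0,0]]]';python3 - <<'E'
from h import *
s=observe();print(s['qpos'],s['position'],s['tool_rot'])
f=grab_frame("wrist");print(f["T_tool_cam"],f["fx"]);save(f,"w1.png")
for q in tip_of(f,"socket"): print(q, at_z(f,q["position"],.171,s))
E
```

```text
clock: 3.6
position: [0.5314, 0.0222, 0.3318]
tool_rot: [3.141, 0.003, 2.813]
force: [-1.6, 0.1, -1.6]
grip_width: 0.086
finger_force: 0.0
[-0.41615374  0.28277841  0.33582781  1.72804942 -0.10043231  1.14481654
  1.1908365 ] [0.53135021 0.02222543 0.33183651] [3.14101273e+00 2.88781152e-03 2.81301643e+00]
[[ 7.87461400e-04 -9.44556466e-01 -3.28348082e-01  8.61713041e-02]
 [ 9.99998894e-01  3.29567637e-04  1.45018446e-03 -1.16792134e-03]
 [-1.26156821e-03 -3.28348861e-01  9.44555681e-01 -1.42085305e-01]
 [ 0.00000000e+00  0.00000000e+00  0.00000000e+00  1.00000000e+00]] 280.42685016293666
{'position': [332.1, 255.3], 'confidence': 0.66} [0.6226608  0.01412147 0.171     ]
```

View pics/w1.png

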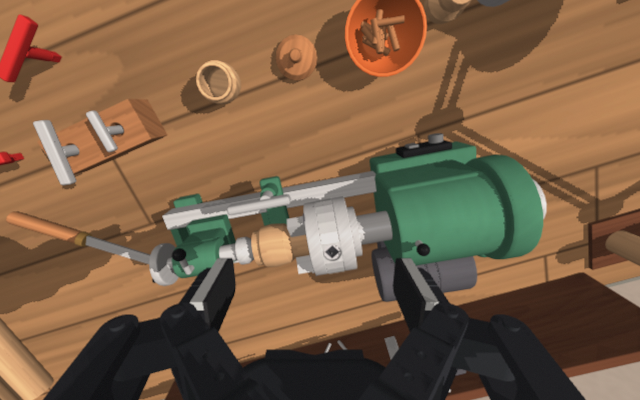

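The wrist view shows the socket as a dark diamond in its pocket at about (332,253). I'll take a closer look to measure its angle.

```bash
python3 -m creep '[[[-1,-0.01,0.003,0.045,0,0,0],[-1,-0.01,0.003,0.045,0,0,0],[-1,0,0,0,0,0,0],[-1,0,0,0,0,0,0]]]';python3 - <<'E'
from h import *
s=observe();print(s['position'],s['tool_rot'])
f=grab_frame("wrist")
q=tip_of(f,"socket")[0]; c=np.array(q["position"]);print(q, at_z(f,c,.171,s))
# rectify to world plane z=.171: 0.25 mm/px, centred
c0=at_z(f,c,.171,s)[:2];R,o=cam(f,s);n=160;r=np.arange(n)-n/2
X,Y=np.meshgrid(c0[0]+r*.25e-3,c0[1]+r*.25e-3)   # col=x,row=y
p=(np.stack([X,Y,0*X+.171],-1)-o)@R
mu=(p[...,0]/p[...,2]*f["fx"]+f["cx"]).astype(np.float32);mv=(p[...,1]/p[...,2]*f["fy"]+f["cy"]).astype(np.float32)
g=cv2.remap(f["image"],mu,mv,cv2.INTER_CUBIC)
cv2.imwrite("pics/sock.png",cv2.resize(g[...,::-1],None,fx=3,fy=3))
k=cv2.cvtColor(g,cv2.COLOR_RGB2GRAY);print(k.min(),k.max())
for th in(60,80,100,120):
    cs,_=cv2.findContours((k<th).astype(np.uint8),0,2)
    if cs:
        m=max(cs,key=cv2.contourArea);a=cv2.minAreaRect(m);print(th,cv2.contourArea(m),c0+(np.array(a[0])-n/2)*.25e-3,np.array(a[1])*.25,a[2])
E
```

```text
clock: 4.1
position: [0.5477, 0.0209, 0.2414]
tool_rot: [-3.141, -0.001, 2.813]
force: [0.8, -0.6, 0.3]
grip_width: 0.0853
finger_force: 0.0
[0.54767227 0.02094848 0.24137378] [-3.14091673e+00 -1.07952626e-03  2.81252951e+00]
{'position': [334.1, 286.7], 'confidence': 0.67} [0.61766881 0.0153291  0.171     ]
38 228
60 1356.0 [0.61779745 0.01554324] [10.7150774 10.5896883] 24.22774314880371
80 1877.5 [0.61785861 0.01542577] [11.36345863 11.19047928] 25.20112419128418
100 2080.5 [0.61786891 0.01536104] [11.81585884 11.63730049] 25.769329071044922
120 2251.5 [0.61792122 0.01537767] [12.37482166 12.08757591] 25.76932716369629
```

View pics/sock.png

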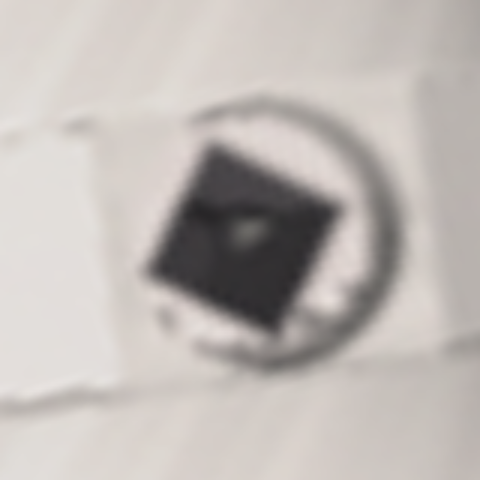

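The rectified view shows a clean 12.2 mm square centred at (0.6179, 0.0154), with its sides at about 25.5° (mod 90). Next is the key.

```bash
python3 -m creep '[[[-1,0.005,-0.04,-0.025,0,0,0],[-1,0.005,-0.046,0,0,0,0],[-1,0.005,-0.046,0,0,0,0],[-1,0.005,-0.046,0,0,0,0],[-1,0.005,-0.046,0,0,0,0],[-1,0.005,-0.046,0,0,0,0],[-1,0.005,-0.046,0.02,0,0,0],[-1,0.002,-0.046,0.02,0,0,-7.9],[-1,0,0,0.03,0,0,0],[-1,0,0,0,0,0,0]]]';python3 - <<'E'
from h import *
s=observe();print(s['qpos'],s['position'],s['tool_rot'])
f=grab_frame("wrist");save(f,"w2.png",(160,100,560,400),2)
for t in("key_bar","key_block_hole0"):
  for q in tip_of(f,t): print(t,q["confidence"],np.round(q["position"]),at_z(f,q["position"],.085 if t=="key_bar" else .05,s))
for m in outline_of(f,"key_bar"):
    g=m["region"];v,u=np.nonzero(g);W=np.array([at_z(f,(a,b),.085,s)[:2] for a,b in zip(u,v)])
    print(m["confidence"],m["extent"],f["image"][g].mean(0).round(),cv2.minAreaRect((W*1000).astype(np.float32)))
E
```

```text
clock: 5.2
position: [0.398, -0.3036, 0.1981]
tool_rot: [3.141, -0.002, 2.93]
force: [0.2, 0.2, 0.1]
grip_width: 0.0851
finger_force: 0.0
[ 0.22646985  0.39516373  0.39914783  1.97156542 -0.20715166  0.81566441
  2.10036545] [ 0.3980265  -0.30356956  0.19806271] [ 3.14078806e+00 -1.54990108e-03  2.93013459e+00]
key_bar 0.65 [289.  44.] [ 0.26462768 -0.29592068  0.085     ]
key_bar 0.63 [301. 200.] [ 0.39528919 -0.31615609  0.085     ]
key_bar 0.55 [173. 191.] [ 0.36135575 -0.43323576  0.085     ]
key_block_hole0 0.93 [376. 171.] [ 0.39197116 -0.23598632  0.05      ]
key_block_hole0 0.63 [302. 188.] [ 0.39377535 -0.31607766  0.05      ]
0.83 [171.1, 188.7, 94.4, 33.2] [195.  48.  44.] ((361.1858825683594, -436.54376220703125), (87.7756118774414, 24.8940372467041), 87.64846801757812)
0.67 [290.1, 44.5, 78.3, 87.8] [204.  51.  48.] ((266.5705871582031, -295.3676452636719), (20.911165237426758, 83.55989837646484), 32.82099151611328)
0.56 [301.5, 194.6, 24.6, 91.1] [192. 182. 174.] ((392.4809265136719, -316.84197998046875), (17.91275405883789, 91.40355682373047), 77.60425567626953)
0.33 [336.2, 175.8, 155.3, 96.4] [151. 100.  65.] ((379.0667419433594, -278.6555480957031), (60.18255615234375, 141.74893188476562), 3.0550875663757324)
```

View pics/w2.png

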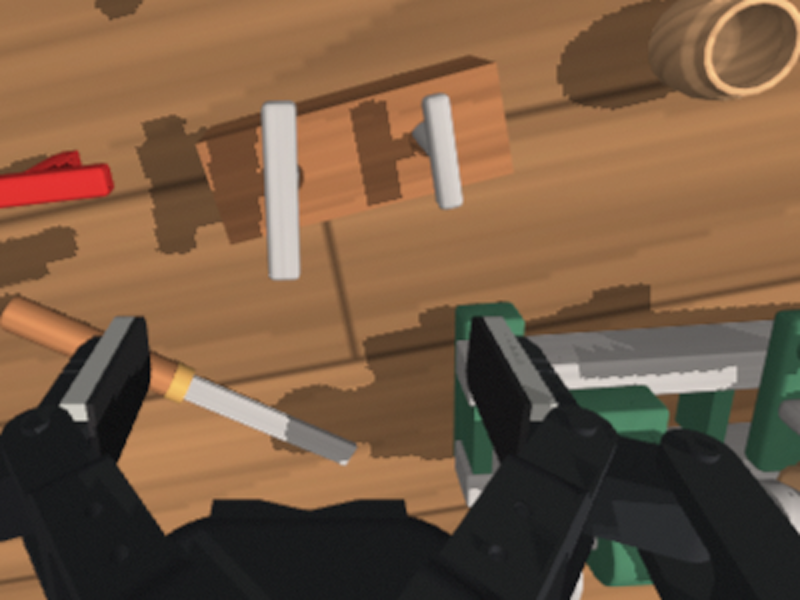

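The bar's top face is centred at about full-frame (301,195), and its direction already matches the tool yaw. I'll descend and grasp.

```bash
python3 -m creep '[[[-1,0.002,-0.0135,0.03,0,0,0],[-1,0,0,0.04,0,0,0],[-1,0,0,0.04,0,0,0],[-1,0,0,0.028,0,0,0],[-1,0,0,0,0,0,0],[1,0,0,0,0,0,0],[1,0,0,0,0,0,0],[1,0,0,0,0,0,0],[1,0,0,0,0,0,0],[1,0,0,0,0,0,0]]]' 80
python3 - <<'E'
from h import *
s=observe();print({k:np.round(s[k],3) for k in("position","tool_rot","force","moment","grip_width","finger_force")})
E
```

```text
clock: 6.4
position: [0.3949, -0.3165, 0.0615]
tool_rot: [-3.141, 0.001, 2.932]
force: [-0.5, 0.3, 16.8]
grip_width: 0.0146
finger_force: 77.8
{'position': array([ 0.395, -0.317,  0.061]), 'tool_rot': array([-3.141e+00,  1.000e-03,  2.932e+00]), 'force': array([-0.462,  0.253, 16.75 ]), 'moment': array([ 0.13 ,  0.056, -0.003]), 'grip_width': np.float64(0.015), 'finger_force': np.float64(77.777)}
```

```bash
python3 -m creep '[[[1,0,0,-0.01,0,0,0],[1,0,0,-0.03,0,0,0],[1,0,0,-0.045,0,0,0],[1,0,0,-0.045,0,0,0],[1,0,0,-0.045,0,0,0],[1,0,0,-0.03,0,0,0],[1,0,0,0,0,0,0],[1,0,0,0,0,0,0]]]'
python3 - <<'E'
from h import *
s=observe();print({k:np.round(s[k],3) for k in("qpos","position","tool_rot","force","moment","grip_width","finger_force")})
f=grab_frame("wrist");save(f,"w3.png",(200,150,500,400),2)
for t in("key","key_bar"):
  for q in tip_of(f,t): print(t,q["confidence"],np.round(q["position"],1))
f=grab_frame("scene");print([(q["confidence"],np.round(q["position"],1)) for q in tip_of(f,"key")])
f=grab_frame("top");print([(q["confidence"],np.round(q["position"],1),at_z(f,q["position"],.249+.02).round(4)) for q in tip_of(f,"key_bar")])
for q in tip_of(f,"key_block_hole0"): print("hole",q["confidence"],at_z(f,q["position"],.05))
E
```

```text
clock: 7.2
position: [0.3944, -0.3161, 0.2661]
tool_rot: [3.142, 0.001, 2.932]
force: [1.2, -0.0, -2.5]
grip_width: 0.0141
finger_force: 78.7
{'qpos': array([ 0.204,  0.314,  0.45 ,  1.886, -0.163,  0.977,  2.089]), 'position': array([ 0.394, -0.316,  0.266]), 'tool_rot': array([3.142e+00, 1.000e-03, 2.932e+00]), 'force': array([ 1.169, -0.044, -2.541]), 'moment': array([ 0.015, -0.01 , -0.023]), 'grip_width': np.float64(0.014), 'finger_force': np.float64(78.658)}
key 0.71 [317.4 224.4]
key 0.71 [307.4  68.8]
key 0.63 [222.7 165.7]
key_bar 0.92 [309.7  58. ]
key_bar 0.69 [207.9 174.5]
key_bar 0.59 [313.5 278.1]
[(0.78, array([261.8, 192.2])), (0.69, array([236.4, 153.4])), (0.47, array([206.9, 198.1])), (0.43, array([240.4, 195. ]))]
[(0.44, array([428.3, 276.2]), array([ 0.2803, -0.2498,  0.269 ]))]
hole 0.84 [ 0.39164692 -0.24134261  0.05      ]
hole 0.64 [ 0.39662299 -0.30779821  0.05      ]
hole 0.36 [0.65207652 0.02000422 0.05      ]
```

View pics/w3.png

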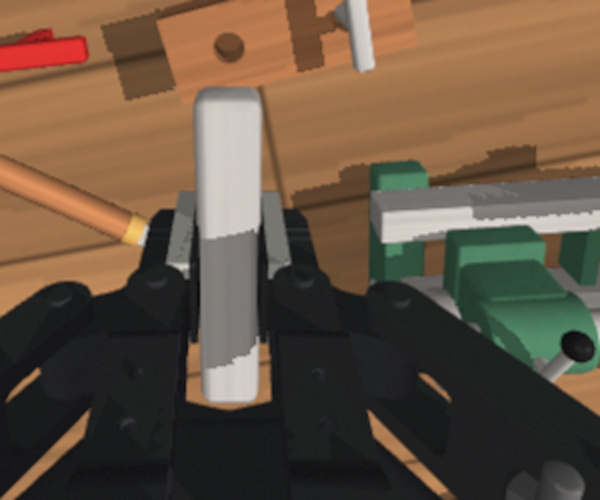

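The bar sits squarely between the pads, with its ends at crop rows about 88–97 and 403. The empty hole is at about full-frame (314.5,173.5).

Run:
```python
from h import *
s=observe();f=grab_frame("wrist");P0=s["position"]
R=Ro.from_euler('xyz',s["tool_rot"]).as_matrix()
im=f["image"].astype(int)
print("col315",[(v,int(im[v,315].sum())) for v in list(range(188,206))+list(range(344,358))])
for zt in(-.0095,-.0235):
  print(zt,[(v,((at_z(f,(315,v),P0[2]-zt,s)-P0)@R*1000).round(1).tolist()) for v in(194,196,198,200,350,352)])
print("left/right",[(u,((at_z(f,(u,225),P0[2]+.0235,s)-P0)@R*1000).round(1).tolist()) for u in(298,331)])
g=im.sum(2);sub=np.zeros_like(g,np.uint8);sub[158:188,300:330]=1
m=((g<200)&(sub>0)).astype(np.uint8);v,u=np.nonzero(m);c=(u.mean(),v.mean());print(len(u),c,(u.min(),u.max(),v.min(),v.max()))
print("hole",at_z(f,(314.5,173.5),.05,s),at_z(f,c,.05,s))
```

```text
col315 [(188, 392), (189, 384), (190, 371), (191, 373), (192, 390), (193, 358), (194, 341), (195, 361), (196, 382), (197, 392), (198, 407), (199, 451), (200, 510), (201, 569), (202, 595), (203, 599), (204, 603), (205, 605), (344, 599), (345, 602), (346, 602), (347, 599), (348, 601), (349, 605), (350, 532), (351, 420), (352, 373), (353, 375), (354, 289), (355, 153), (356, 77), (357, 76)]
-0.0095 [(194, [44.3, -0.2, -9.5]), (196, [43.3, -0.2, -9.5]), (198, [42.2, -0.2, -9.5]), (200, [41.2, -0.2, -9.5]), (350, [-55.9, -0.0, -9.6]), (352, [-57.5, -0.0, -9.6])]
-0.0235 [(194, [48.7, -0.3, -23.5]), (196, [47.8, -0.3, -23.5]), (198, [46.9, -0.3, -23.5]), (200, [45.9, -0.3, -23.5]), (350, [-40.9, -0.1, -23.5]), (352, [-42.3, -0.1, -23.5])]
left/right [(298, [33.7, -8.1, -23.5]), (331, [33.8, 7.1, -23.5])]
49 (np.float64(314.51020408163265), np.float64(176.6530612244898)) (np.int64(308), np.int64(321), np.int64(173), np.int64(180))
hole [ 0.39305663 -0.31562265  0.05      ] [ 0.39718628 -0.31648014  0.05      ]
```

```bash
python3 -m creep '[[[1,-0.0168,0.0414,0,0,0,0],[1,-0.0168,0.0414,0,0,0,0],[1,-0.0168,0.0414,0,0,0,0],[1,-0.0168,0.0414,0,0,0,0],[1,-0.0168,0.0414,0,0,0,0],[1,-0.0168,0.0414,0,0,0,0],[1,-0.0168,0.0414,0,0,0,0],[1,-0.0168,0.0414,0,0,0,0],[1,-0.0168,0.0414,0,0,0,0],[1,0,0,0,0,0,0]]]' >/dev/null; python3 -m creep '[[[1,0,0,0,0,0,-7.5],[1,0,0,0,0,0,-7.5],[1,0,0,0,0,0,-7.5],[1,0,0,0,0,0,-7.5],[1,0,0,0,0,0,-7.5],[1,0,0,0,0,0,0],[1,0,0,0,0,0,0]]]'
python3 - <<'E'
from h import *
s=observe();print({k:np.round(s[k],4) for k in("qpos","position","tool_rot","force","moment","grip_width")})
for n in("top","scene"):
  f=grab_frame(n);q=tip_of(f,"key_bar");print(n,[(a["confidence"],np.round(a["position"],1),at_z(f,a["position"],.2895).round(4)) for a in q])
  q=tip_of(f,"key");print(n,"key",[(a["confidence"],np.round(a["position"],1),at_z(f,a["position"],.2205).round(4)) for a in q])
  save(f,n+"3.png",(230,60,380,180) if n=="top" else (250,130,400,250),5)
E
```

```text
clock: 9.35
position: [0.6197, 0.0166, 0.2655]
tool_rot: [3.141, -0.0, -2.701]
force: [-0.0, -0.5, -1.6]
grip_width: 0.0142
finger_force: 78.6
{'qpos': array([-0.2368,  0.4866,  0.1688,  1.5821, -0.0892,  1.0808,  1.9665]), 'position': array([0.6197, 0.0166, 0.2655]), 'tool_rot': array([ 3.1415e+00, -3.0000e-04, -2.7007e+00]), 'force': array([-0.0297, -0.4764, -1.6342]), 'moment': array([-0.0007,  0.0187,  0.0252]), 'grip_width': np.float64(0.0142)}
top [(0.76, array([429.7, 279.4]), array([ 0.2751, -0.2483,  0.2895])), (0.57, array([488.7, 237.6]), array([ 0.3568, -0.3726,  0.2895]))]
top key [(0.71, array([482.3, 232.5]), array([ 0.3687, -0.3814,  0.2205]))]
scene [(0.72, array([259.9, 175.5]), array([ 0.6265, -0.1617,  0.2895])), (0.55, array([207. , 183.6]), array([ 0.6952, -0.2767,  0.2895])), (0.54, array([330.1, 185.9]), array([0.6322, 0.0228, 0.2895])), (0.25, array([315. , 218.5]), array([0.7753, 0.0183, 0.2895]))]
scene key [(0.69, array([328.2, 207.8]), array([0.6289, 0.0187, 0.2205])), (0.63, array([260.5, 192.6]), array([ 0.6023, -0.172 ,  0.2205])), (0.61, array([208.5, 201. ]), array([ 0.6728, -0.2902,  0.2205]))]
```

View pics/scene3.png

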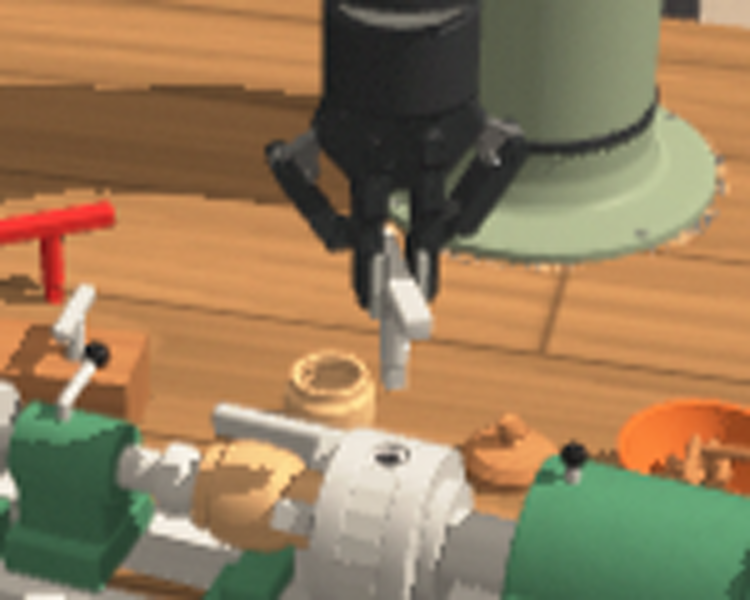

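The scene view shows the key end at about crop (396,388), directly above the dark pocket at (392,456). I'll lower it gently.

```bash
python3 -m creep '[[[1,0,0,0.025,0,0,0],[1,0,0,0.017,0,0,0],[1,0,0,0,0,0,0],[1,0,0,0.002,0,0,0],[1,0,0,0.002,0,0,0],[1,0,0,0,0,0,0]]]';python3 -m creep '[[[1,0,0,0.002,0,0,0],[1,0,0,0.001,0,0,0],[1,0,0,0,0,0,0]]]';python3 - <<'E'
from h import *
s=observe();print({k:np.round(s[k],4) for k in("position","tool_rot","force","moment")})
f=grab_frame("scene");save(f,"scene4.png",(290,170,370,240),8)
E
```

```text
clock: 10.25
position: [0.6201, 0.0168, 0.2202]
tool_rot: [-3.141, 0.001, -2.697]
force: [-0.0, -0.2, -1.4]
grip_width: 0.0143
finger_force: 78.6
clock: 10.55
position: [0.6198, 0.0168, 0.2166]
tool_rot: [-3.142, -0.0, -2.696]
force: [-0.7, 0.5, -1.7]
grip_width: 0.0144
finger_force: 78.7
{'position': array([0.6198, 0.0168, 0.2166]), 'tool_rot': array([-3.1416e+00, -1.0000e-04, -2.6963e+00]), 'force': array([-0.7382,  0.5491, -1.7148]), 'moment': array([ 0.0355, -0.0055,  0.0878])}
```

View pics/scene4.png

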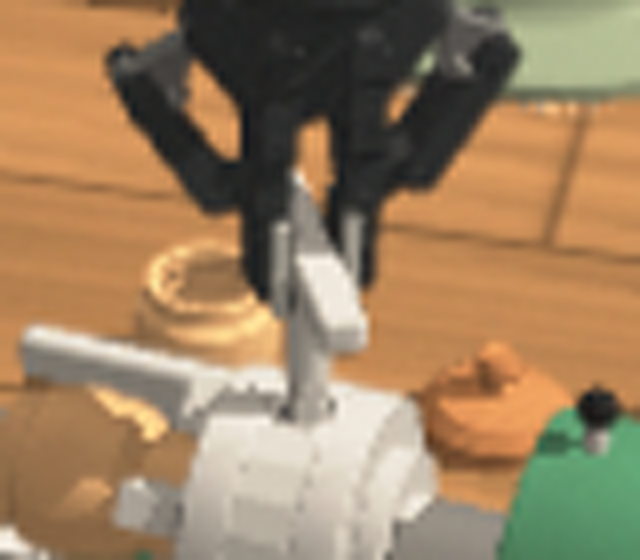

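The key end is inside the pocket, at about crop (315,410). I'll keep feeling downward.

```bash
python3 -m creep '[[[1,0,0,0.001,0,0,0],[1,0,0,0.001,0,0,0],[1,0,0,0,0,0,0]]]';python3 -c "
from h import *
s=observe();print({k:np.round(s[k],4) for k in('force','moment')})"; python3 -m creep '[[[1,0,0,0.001,0,0,0],[1,0,0,0.0005,0,0,0],[1,0,0,0,0,0,0]]]';python3 -c "
from h import *
s=observe();print({k:np.round(s[k],4) for k in('force','moment')})"
```

```text
clock: 10.9
position: [0.6197, 0.0164, 0.2146]
tool_rot: [-3.141, -0.001, -2.697]
force: [-1.2, -1.5, -1.1]
grip_width: 0.0142
finger_force: 78.8
{'force': array([-1.2366, -1.4855, -1.0927]), 'moment': array([-0.4441,  0.3048,  0.0565])}
clock: 11.2
position: [0.6196, 0.0164, 0.213]
tool_rot: [-3.141, -0.001, -2.697]
force: [-1.5, -4.7, -2.7]
grip_width: 0.0144
finger_force: 78.6
{'force': array([-1.4907, -4.718 , -2.7463]), 'moment': array([-1.0304,  0.4949,  0.0081])}
```

Vertical force is only the key's weight, so it's entering, but there is a side force toward -y. I'll ease that way and keep going down.

```bash
python3 -m creep '[[[1,0.0005,-0.0005,0,0,0,0],[1,0,0,0.001,0,0,0],[1,0,0,0.001,0,0,0],[1,0,0,0,0,0,0]]]';python3 -c "
from h import *
s=observe();print({k:np.round(s[k],4) for k in('force','moment')})"; python3 -m creep '[[[1,0,0,0.001,0,0,0],[1,0,0,0.001,0,0,0],[1,0,0,0,0,0,0]]]';python3 -c "
from h import *
s=observe();print({k:np.round(s[k],4) for k in('force','moment')})"
```

```text
clock: 11.6
position: [0.6195, 0.0161, 0.211]
tool_rot: [-3.142, -0.0, -2.696]
force: [-1.8, -1.7, -2.4]
grip_width: 0.0144
finger_force: 78.6
{'force': array([-1.7955, -1.6685, -2.402 ]), 'moment': array([-0.6655,  0.3343,  0.0653])}
clock: 11.9
position: [0.6195, 0.0161, 0.209]
tool_rot: [-3.142, -0.0, -2.696]
force: [-1.7, -2.3, -2.6]
grip_width: 0.0142
finger_force: 78.6
{'force': array([-1.7061, -2.3291, -2.6214]), 'moment': array([-0.5587,  0.3971,  0.1089])}
```

```bash
python3 -m creep '[[[1,0.0004,-0.0002,0.001,0,0,0],[1,0,0,0.001,0,0,0],[1,0,0,0.001,0,0,0],[1,0,0,0.001,0,0,0],[1,0,0,0,0,0,0]]]';python3 -c "
from h import *
s=observe();print({k:np.round(s[k],4) for k in('force','moment')})"
```

```text
clock: 12.4
position: [0.6193, 0.0159, 0.205]
tool_rot: [3.142, -0.0, -2.696]
force: [0.9, -0.6, -2.0]
grip_width: 0.0141
finger_force: 78.7
{'force': array([ 0.8972, -0.6201, -1.9643]), 'moment': array([-0.1131,  0.0116,  0.016 ])}
```

Lateral forces are near zero at about 11 mm deep. I'll seat it slightly deeper and record the moment baseline.

```bash
cat > m.py <<'E'
from h import *
import sys
n=int(sys.argv[1]);A=[]
for i in range(n):
    s=observe();A.append(np.r_[s["force"],s["moment"],s["joint_efforts"][6]]);
    if i<n-1: grab_frame("top")
A=np.array(A);print("F",A[:,:3].mean(0).round(2),"Mz",A[:,5].mean().round(4),"sd",A[:,5].std().round(3),"j7",A[:,6].mean().round(4),A[:,6].std().round(3),"yaw",np.degrees(s["tool_rot"][2]).round(2),"q7",round(s["qpos"][6],3),s["position"].round(4) if hasattr(s["position"],"round") else s["position"],s["clock"])
E
python3 -m creep '[[[1,0,0,0.0015,0,0,0],[1,0,0,0,0,0,0]]]' >/dev/null; python3 m.py 10
python3 -m creep '[[[1,0,-0.0002,0,0,0,5],[1,0,-0.0002,0,0,0,5],[1,0,-0.0002,0,0,0,5],[1,0,0,0,0,0,0],[1,0,0,0,0,0,0]]]' >/dev/null; python3 m.py 6
```

```text
F [-0.36  0.29 -1.85] Mz -0.0002 sd 0.041 j7 0.0014 0.001 yaw -154.49 q7 1.981 [0.6193 0.0158 0.2037] 13.05
F [-3.28  0.45 -1.17] Mz 0.1056 sd 0.014 j7 -0.1514 0.166 yaw -169.44 q7 1.758 [0.6193 0.0153 0.2036] 13.8
```

```bash
python3 -m creep '[[[1,0.0003,-0.0002,0,0,0,4],[1,0,-0.0002,0,0,0,4],[1,0,0,0,0,0,0],[1,0,0,0,0,0,0]]]' >/dev/null; python3 m.py 6;  python3 -m creep '[[[1,0,-0.0002,0,0,0,4],[1,0,0,0,0,0,0],[1,0,0,0,0,0,0]]]' >/dev/null; python3 m.py 6
```

```text
F [-2.58  3.8  -1.31] Mz 0.0934 sd 0.029 j7 -0.1485 0.129 yaw -177.43 q7 1.64 [0.6193 0.015  0.2037] 14.45
F [-2.52  4.88 -2.01] Mz 0.1043 sd 0.024 j7 -0.1587 0.062 yaw 178.56 q7 1.581 [0.6193 0.0149 0.2036] 15.0
```

```bash
python3 -m creep '[[[1,0.0003,0.0004,0,0,0,4],[1,0,0,0,0,0,0],[1,0,0,0,0,0,0]]]' >/dev/null; python3 m.py 6;  python3 -m creep '[[[1,0,0,0,0,0,4],[1,0,0,0,0,0,0],[1,0,0,0,0,0,0]]]' >/dev/null; python3 m.py 6
```

```text
F [-1.1  4.8 -3.2] Mz 0.1176 sd 0.03 j7 -0.1742 0.122 yaw 174.55 q7 1.521 [0.619  0.015  0.2037] 15.55
F [-0.38  5.04 -3.15] Mz 0.1614 sd 0.022 j7 -0.1928 0.11 yaw 170.61 q7 1.462 [0.619  0.0151 0.2037] 16.1
```

```bash
python3 -m creep '[[[1,0,0.0006,0,0,0,0],[1,0,0,0,0,0,0]]]' >/dev/null; python3 m.py 8;  python3 -m creep '[[[1,0,0,0,0,0,3],[1,0,0,0,0,0,0],[1,0,0,0,0,0,0]]]' >/dev/null; python3 m.py 8
```

```text
F [-0.91  2.38 -3.2 ] Mz 0.1426 sd 0.029 j7 -0.1349 0.005 yaw 170.51 q7 1.46 [0.6191 0.0153 0.2037] 16.65
F [-1.05  1.39 -3.04] Mz 0.1651 sd 0.037 j7 -0.1856 0.082 yaw 167.52 q7 1.416 [0.6191 0.0154 0.2037] 17.3
```

```bash
sed -i 's/,"yaw"/,"j7s",A[:,6].round(3).tolist(),"yaw"/' m.py; python3 -m creep '[[[1,0,0,0,0,0,3],[1,0,0,0,0,0,0],[1,0,0,0,0,0,0],[1,0,0,0,0,0,0]]]' >/dev/null; python3 m.py 8;  python3 -m creep '[[[1,0,0,0,0,0,3],[1,0,0,0,0,0,0],[1,0,0,0,0,0,0],[1,0,0,0,0,0,0]]]' >/dev/null; python3 m.py 8
```

```text
F [-1.03  1.04 -3.44] Mz 0.1674 sd 0.019 j7 -0.1594 0.008 j7s [-0.166, -0.149, -0.149, -0.153, -0.158, -0.163, -0.167, -0.17] yaw 164.52 q7 1.371 [0.6191 0.0155 0.2037] 18.05
F [-0.69  1.49 -3.16] Mz 0.185 sd 0.021 j7 -0.1721 0.008 j7s [-0.179, -0.162, -0.161, -0.166, -0.171, -0.176, -0.18, -0.183] yaw 161.52 q7 1.327 [0.6191 0.0156 0.2037] 18.8
```

```bash
python3 -m creep '[[[1,0,0,0,0,0,3],[1,0,0,0,0,0,0],[1,0,0,0,0,0,0],[1,0,0,0,0,0,0]]]' >/dev/null; python3 m.py 8;  python3 -m creep '[[[1,0,0,0,0,0,3],[1,0,0,0,0,0,0],[1,0,0,0,0,0,0],[1,0,0,0,0,0,0]]]' >/dev/null; python3 m.py 8
```

```text
F [-0.97  1.64 -2.84] Mz 0.1875 sd 0.025 j7 -0.184 0.008 j7s [-0.19, -0.174, -0.173, -0.178, -0.183, -0.188, -0.192, -0.195] yaw 158.52 q7 1.283 [0.6191 0.0156 0.2037] 19.55
F [-0.65  2.43 -3.07] Mz 0.2003 sd 0.034 j7 -0.201 0.008 j7s [-0.207, -0.19, -0.19, -0.195, -0.2, -0.205, -0.209, -0.212] yaw 155.52 q7 1.239 [0.6191 0.0156 0.2037] 20.3
```

```bash
python3 -m creep '[[[1,0,0,0,0,0,3],[1,0,0,0,0,0,0],[1,0,0,0,0,0,0],[1,0,0,0,0,0,0]]]' >/dev/null; python3 m.py 8;  python3 -m creep '[[[1,0,0,0,0,0,2],[1,0,0,0,0,0,0],[1,0,0,0,0,0,0],[1,0,0,0,0,0,0]]]' >/dev/null; python3 m.py 8
```

```text
F [-0.62  2.61 -3.3 ] Mz 0.2292 sd 0.035 j7 -0.2157 0.008 j7s [-0.221, -0.205, -0.205, -0.209, -0.215, -0.22, -0.224, -0.227] yaw 152.52 q7 1.195 [0.6191 0.0156 0.2037] 21.05
F [-0.33  3.07 -2.72] Mz 0.2407 sd 0.021 j7 -0.2471 0.007 j7s [-0.266, -0.249, -0.244, -0.242, -0.243, -0.244, -0.244, -0.245] yaw 150.51 q7 1.165 [0.6191 0.0156 0.2037] 21.8
```

```bash
python3 -m creep '[[[1,0,0.0003,0,0,0,2],[1,0,0,0,0,0,0],[1,0,0,0,0,0,0],[1,0,0,0,0,0,0]]]' >/dev/null; python3 m.py 8;  python3 -m creep '[[[1,0,0,0,0,0,2],[1,0,0,0,0,0,0],[1,0,0,0,0,0,0],[1,0,0,0,0,0,0]]]' >/dev/null; python3 m.py 12
```

```text
F [-1.03  1.77 -2.26] Mz 0.2542 sd 0.033 j7 -0.258 0.007 j7s [-0.277, -0.26, -0.255, -0.254, -0.254, -0.254, -0.255, -0.255] yaw 148.51 q7 1.135 [0.6192 0.0157 0.2037] 22.55
F [-1.61  0.75 -2.19] Mz 0.2722 sd 0.027 j7 -0.2548 0.006 j7s [-0.275, -0.258, -0.252, -0.251, -0.251, -0.252, -0.252, -0.253, -0.253, -0.253, -0.254, -0.254] yaw 146.51 q7 1.106 [0.6193 0.0157 0.2037] 23.5
```

```bash
python3 -m creep '[[[1,0,0,0,0,0,2],[1,0,0,0,0,0,0],[1,0,0,0,0,0,0],[1,0,0,0,0,0,0]]]' >/dev/null; python3 m.py 12
```

```text
F [-1.61  0.8  -2.25] Mz 0.2787 sd 0.024 j7 -0.2698 0.006 j7s [-0.29, -0.273, -0.268, -0.266, -0.266, -0.267, -0.267, -0.268, -0.268, -0.268, -0.268, -0.269] yaw 144.51 q7 1.077 [0.6192 0.0158 0.2037] 24.45
```

```bash
python3 -m creep '[[[1,0,0,0,0,0,2],[1,0,0,0,0,0,0],[1,0,0,0,0,0,0],[1,0,0,0,0,0,0]]]' >/dev/null; python3 m.py 12
```

```text
F [-1.02  1.02 -2.31] Mz 0.2652 sd 0.033 j7 -0.2798 0.006 j7s [-0.3, -0.283, -0.278, -0.276, -0.276, -0.276, -0.277, -0.278, -0.278, -0.278, -0.279, -0.279] yaw 142.51 q7 1.048 [0.6192 0.0158 0.2037] 25.4
```

```bash
python3 -m creep '[[[1,0,0,0,0,0,2],[1,0,0,0,0,0,0],[1,0,0,0,0,0,0],[1,0,0,0,0,0,0]]]' >/dev/null; python3 m.py 12
```

```text
F [-0.78  1.68 -2.35] Mz 0.2936 sd 0.029 j7 -0.2913 0.006 j7s [-0.311, -0.295, -0.289, -0.287, -0.287, -0.288, -0.289, -0.289, -0.29, -0.29, -0.29, -0.291] yaw 140.51 q7 1.018 [0.6192 0.0158 0.2037] 26.35
```

```bash
python3 -m creep '[[[1,0,0,0,0,0,1],[1,0,0,0,0,0,0],[1,0,0,0,0,0,0],[1,0,0,0,0,0,0]]]' >/dev/null; python3 m.py 14
```

```text
F [-0.83  1.81 -2.41] Mz 0.3192 sd 0.029 j7 -0.312 0.003 j7s [-0.322, -0.314, -0.311, -0.31, -0.31, -0.31, -0.311, -0.311, -0.311, -0.311, -0.312, -0.312, -0.312, -0.312] yaw 139.51 q7 1.004 [0.6192 0.0158 0.2037] 27.4
```

Torque is 0.31 N·m, which counts as firm. I'll back the load off so the square sits free in its play before drawing the key out.

```bash
python3 -m creep '[[[1,0,0,0,0,0,-4],[1,0,0,0,0,0,-4],[1,0,0,0,0,0,0],[1,0,0,0,0,0,0],[1,0,0,0,0,0,0]]]' >/dev/null; python3 m.py 6; python3 -m creep '[[[1,0,0,0,0,0,-3],[1,0,0,0,0,0,0],[1,0,0,0,0,0,0],[1,0,0,0,0,0,0]]]' >/dev/null; python3 m.py 6
```

```text
F [-1.48  1.34 -0.91] Mz 0.0347 sd 0.047 j7 -0.0616 0.01 j7s [-0.046, -0.072, -0.074, -0.068, -0.059, -0.051] yaw 147.49 q7 1.12 [0.6192 0.0158 0.2037] 28.15
F [-0.88  0.47 -1.89] Mz 0.0193 sd 0.011 j7 -0.028 0.007 j7s [-0.016, -0.034, -0.036, -0.032, -0.027, -0.023] yaw 150.49 q7 1.164 [0.6192 0.0158 0.2037] 28.8
```

```bash
python3 -m creep '[[[1,0,0,0,0,0,-2],[1,0,0,0,0,0,0],[1,0,0,-0.002,0,0,0],[1,0,0,-0.003,0,0,0],[1,0,0,-0.003,0,0,0],[1,0,0,0,0,0,0]]]'; python3 -m creep '[[[1,0,0,-0.004,0,0,0],[1,0,0,-0.006,0,0,0],[1,0,0,-0.01,0,0,0],[1,0,0,-0.015,0,0,0],[1,0,0,-0.02,0,0,0],[1,0,0,0,0,0,0],[1,0,0,0,0,0,0]]]'
python3 - <<'E'
from h import *
s=observe();print({k:np.round(s[k],4) for k in("qpos","position","tool_rot","force","moment")})
f=grab_frame("scene");save(f,"scene5.png",(270,150,370,240),7)
f=grab_frame("wrist");im=f["image"].astype(int);P0=s["position"];R=Ro.from_euler('xyz',s["tool_rot"]).as_matrix()
print([(v,int(im[v,315].sum())) for v in list(range(190,206))+list(range(345,357))])
q=tip_of(f,"socket");print([(a["confidence"],at_z(f,a["position"],.171,s)) for a in q])
E
```

```text
clock: 29.4
position: [0.6194, 0.0158, 0.2123]
tool_rot: [3.141, 0.001, 2.662]
force: [0.3, 0.1, -1.8]
grip_width: 0.0147
finger_force: 78.8
clock: 30.1
position: [0.6193, 0.0159, 0.267]
tool_rot: [3.141, 0.001, 2.662]
force: [-0.4, 0.1, -2.7]
grip_width: 0.0146
finger_force: 78.8
{'qpos': array([-0.4027,  0.5104,  0.4219,  1.5918, -0.228 ,  1.0876,  1.1689]), 'position': array([0.6193, 0.0159, 0.267 ]), 'tool_rot': array([3.1411e+00, 6.0000e-04, 2.6619e+00]), 'force': array([-0.3997,  0.0684, -2.6763]), 'moment': array([ 0.0133, -0.0272, -0.0104])}
[(190, 657), (191, 639), (192, 624), (193, 482), (194, 385), (195, 408), (196, 429), (197, 438), (198, 451), (199, 497), (200, 551), (201, 612), (202, 630), (203, 629), (204, 623), (205, 626), (345, 377), (346, 375), (347, 376), (348, 376), (349, 377), (350, 340), (351, 219), (352, 125), (353, 122), (354, 113), (355, 86), (356, 77)]
[(0.57, array([0.63739403, 0.00429326, 0.171     ]))]
```

View pics/scene5.png

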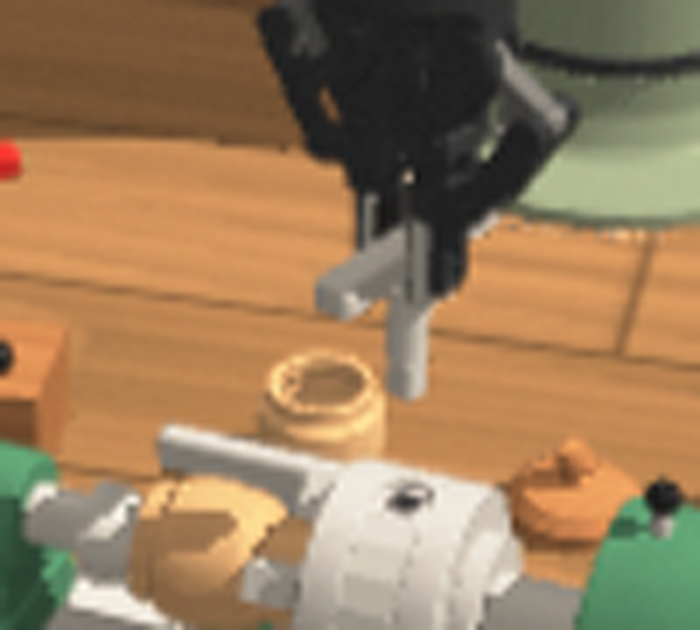

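The key is out and hanging clear at about crop (407,390), above the now empty socket at (410,497). I'll carry it back over its hole.

```bash
python3 -m creep '[[[1,0.0051,-0.0443,0,0,0,0],[1,0.0051,-0.0443,0,0,0,0],[1,0.0051,-0.0443,0,0,0,0],[1,0.0051,-0.0443,0,0,0,0],[1,0.0051,-0.0443,0,0,0,0],[1,0.0051,-0.0443,0,0,0,0],[1,0.0051,-0.0443,0,0,0,0],[1,0.0051,-0.0443,0,0,0,0],[1,0.0051,-0.0443,0,0,0,0],[1,0,0,0,0,0,0]]]' >/dev/null; python3 -m creep '[[[1,0,0,0,0,0,-7.75],[1,0,0,0,0,0,-7.75],[1,0,0,0.03,0,0,0],[1,0,0,0.03,0,0,0],[1,0,0,0,0,0,0],[1,0,0,0,0,0,0]]]'; python3 -c "
from h import *
s=observe();P=np.array(s['position']);R=Ro.from_euler('xyz',s['tool_rot']).as_matrix()
print('shift',(np.array([.3946,-.3163,P[2]])-P)@R*1000)
f=grab_frame('wrist');save(f,'w6.png',(200,150,500,400),2)"
```

```text
clock: 31.85
position: [0.3943, -0.3168, 0.207]
tool_rot: [-3.141, -0.001, 2.932]
force: [0.7, -0.5, -0.5]
grip_width: 0.0147
finger_force: 78.7
shift [-1.78545158e-01  5.70496626e-01 -2.74341865e-04]
```

```bash
python3 -m creep '[[[1,0,0.0004,0.04,0,0,0],[1,0,0,0.04,0,0,0],[1,0,0,0.021,0,0,0],[1,0,0,0,0,0,0],[1,0,0,0.004,0,0,0],[1,0,0,0.004,0,0,0],[1,0,0,0.004,0,0,0],[1,0,0,0,0,0,0]]]';  python3 -c "
from h import *
s=observe();print(s['force'],s['moment'])"
```

```text
clock: 32.7
position: [0.3948, -0.3163, 0.094]
tool_rot: [-3.141, 0.001, 2.933]
force: [0.0, -0.2, -1.5]
grip_width: 0.0138
finger_force: 78.7
[ 0.04093744 -0.20165162 -1.47472938] [ 0.0030731  -0.00176006  0.01964669]
```

```bash
python3 -m creep '[[[1,0,0,0.004,0,0,0],[1,0,0,0.004,0,0,0],[1,0,0,0.004,0,0,0],[1,0,0,0,0,0,0]]]';  python3 -m creep '[[[1,0,0,0.005,0,0,0],[1,0,0,0.006,0,0,0],[1,0,0,0.006,0,0,0],[1,0,0,0,0,0,0]]]'
```

```text
clock: 33.1
position: [0.3943, -0.3161, 0.0811]
tool_rot: [3.141, -0.001, 2.932]
force: [-0.3, -0.4, -2.0]
grip_width: 0.0143
finger_force: 78.7
clock: 33.5
position: [0.3942, -0.3161, 0.0638]
tool_rot: [3.141, -0.001, 2.932]
force: [0.3, 1.0, -1.0]
grip_width: 0.0148
finger_force: 78.8
```

```bash
python3 -m creep '[[[1,0,0,0.0015,0,0,0],[1,0,0,0,0,0,0],[1,0,0,0,0,0,0]]]';  python3 -m creep '[[[0.2,0,0,0,0,0,0],[-0.3,0,0,0,0,0,0],[-1,0,0,0,0,0,0],[-1,0,0,0,0,0,0],[-1,0,0,0,0,0,0],[-1,0,0,0,0,0,0],[-1,0,0,0,0,0,0]]]'; python3 -m creep '[[[-1,0,0,-0.015,0,0,0],[-1,0,0,-0.04,0,0,0],[-1,0,0,-0.045,0,0,0],[-1,0,0,-0.045,0,0,0],[-1,0,0,-0.045,0,0,0],[-1,0,0,0,0,0,0],[-1,0,0,0,0,0,0]]]'
python3 - <<'E'
from h import *
f=grab_frame("wrist");a=f["image"][150:330,200:460]
g=grab_frame("scene")["image"][140:260,200:373]
o=np.vstack([cv2.resize(a,(430,298)),cv2.resize(g,(430,298),interpolation=cv2.INTER_CUBIC)])
cv2.imwrite("pics/fin.png",o[...,::-1])
E
```

```text
clock: 33.8
position: [0.3946, -0.3164, 0.0633]
tool_rot: [-3.141, 0.0, 2.932]
force: [1.2, -0.3, -2.2]
grip_width: 0.0142
finger_force: 78.8
clock: 34.5
position: [0.3945, -0.3163, 0.0632]
tool_rot: [-3.142, -0.0, 2.932]
force: [0.3, 0.3, 0.4]
grip_width: 0.0853
finger_force: 0.0
clock: 35.2
position: [0.3949, -0.3162, 0.2539]
tool_rot: [-3.141, 0.002, 2.933]
force: [0.5, 0.4, -0.4]
grip_width: 0.0856
finger_force: 0.0
```

View pics/fin.png

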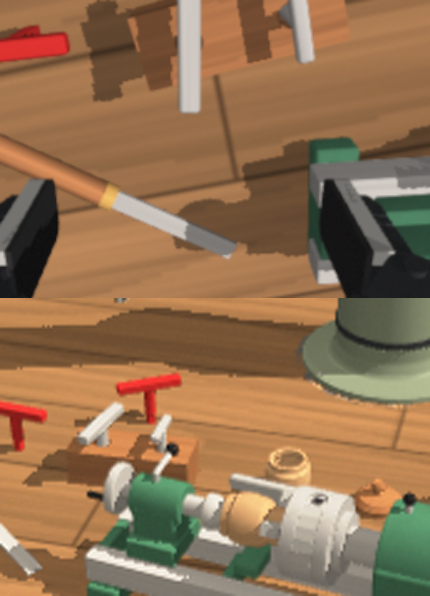

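The key stands upright in its own hole (scene half, about (100,425)). The socket is empty, the gripper is clear, and everything else is where it was.

```bash
python3 -c "
from workcell import *
print(job_done())"
```

```text
the job is handed in; nothing more can be done
None
```

I tightened the jaws to about 0.31 N·m (firm, below the 0.37 crush point), put the chuck key back in its own hole with nothing else touched, and handed the job in at about 35 s on the robot's clock; no verdict was returned.

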